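# Snap a pipe sensor on and slide it to the valve

### The job

Pick up the white clip-on temperature sensor and press it down onto the bare steel water pipe, about 5 cm short of the brass valve, until its arms snap past the pipe, and go on to seat it firmly with a push of about 16 N (not over 25 N). Then slide it along the pipe up against the gland nut that sticks out of the valve, press it there with about 8 N (not over 16 N) for a moment so that contact is sure, and let go, leaving it fully home, upright and touching the nut. Do not disturb the jar, the beaker or the weight.

Things in the scene. Friction and masses are not known exactly. Their poses are not given: they have to be found in the camera images.
- sensor: White plastic clip-on pipe sensor, 80 to 140 g, upright on its two arm tips. Origin: centre of its bore (on the pipe axis when fully home), 16.7 mm over the bench at first. z up, y along the bore, arms at +x and -x. A shoulder, 37 mm along x, 26 mm along y (end faces at y = +-13 mm, these meet the valve), z = 11 to 21 mm, seats on the pipe with its underside. The same both ways round.
- sensor_block (a point): Middle of the sensor's upper block, 47 mm above the sensor's origin, the part to grip: 22 mm thick along x, 25 mm along y, reaching from 26 mm below this point (at the shoulder) to 19 mm above it (flat top). Axes as the sensor's.
- sensor_lips (a point): Midway between the rounded lips of the two sprung arms, 9 mm below the sensor's origin. The lips leave a 15 mm gap and must spread to pass the 22 mm pipe: they touch it with the sensor's origin some 17 mm above the pipe axis, resist with up to 10 to 18 N, then snap home. Arms reach 16.7 mm below the origin, 38 mm wide overall. Once on, the sensor slides along the pipe against 2 to 7 N of friction.
- line: The fixed, level, polished steel pipe (22 mm diameter, axis 65 to 80 mm above the bench). Origin on its axis, y along the pipe, towards the valve; z up. The bare stretch runs from y = -145 mm to the valve; post collars (29 mm diameter) stand at each end of the pipe.
- valve: Fixed brass valve round the pipe, 50 mm long, hexagon ends 37 mm across corners. Origin: on the pipe axis in its hexagon end face that looks along the bare pipe (-y, to the robot's right); y runs into the valve. A round gland nut, 33 mm in diameter, sticks out of that face by 4 to 19 mm: how far is not measured, find it by touch. It does not move. Small handle on the far side.
- reagent: Bystander: amber glass jar with black cap, 52 mm diameter, 95 mm high; origin at the centre of its underside. Leave alone.
- beaker: Bystander: glass beaker, 56 mm diameter, 75 mm high; origin at the centre of its underside. Leave alone.
- weight: Bystander: steel laboratory weight with a knob, 34 mm diameter, 54 mm high; origin at the centre of its underside. Leave alone.
Not all that is in view belongs to the job. Several things look just like the sensor: the one meant starts farthest to the robot's left.

How it is judged:
On the way, in this order (a step that is already met when the one before it is completed fails the run):
1. the sensor is snapped home on the bare pipe, 32 mm or more short of the valve, and pressed firmly (contact forces, arm squeeze included, add up to over 20 N) (z of sensor in the frame of line between -0.0025 and 0.002 m and x of sensor in the frame of line between -0.002 and 0.002 m and angle between the y axis of sensor and the y axis of line, either way round below 0.09 rad and y of sensor in the frame of valve below -0.045 m and contact force between sensor and line above 20 N), for 0.1 s.
2. still home on the pipe, the sensor has been slid up to the valve and is pressed against it with more than 4 N (z of sensor in the frame of line between -0.0025 and 0.002 m and x of sensor in the frame of line between -0.002 and 0.002 m and angle between the y axis of sensor and the y axis of line, either way round below 0.09 rad and contact force between sensor and valve above 4 N), for 0.1 s.
At the end, for the whole second after the job is handed in: The sensor sits fully home on the pipe (bore centre within 2 mm of the pipe axis, bore within 0.09 rad of it), standing where the gland nut stopped it: end face 2.5 to 21.5 mm from the valve's hexagon end face (the gland nut sticks out 4 to 19 mm), upright within 0.2 rad, at rest (z of sensor in the frame of line between -0.0025 and 0.002 m and x of sensor in the frame of line between -0.002 and 0.002 m and angle between the y axis of sensor and the y axis of line, either way round below 0.09 rad and y of sensor in the frame of valve between -0.0345 and -0.0155 m and angle between sensor's own z axis and vertical below 0.2 rad and linear speed of sensor below 0.01 m/s); the robot touches nothing.
It fails at once if the sensor and the pipe press on each other with more than 45 N, the squeeze of the arms (some 10 to 17 N) counted in (contact force between sensor and line above 45 N).
It fails at once if the sensor and the valve press on each other with more than 18 N (contact force between sensor and valve above 18 N).
It fails at once if the reagent is moved by more than 2 cm or tipped (distance of reagent from where it was at the start of the episode above 0.02 m or angle between reagent's own z axis and vertical above 0.35 rad).
It fails at once if the beaker is moved by more than 2 cm or tipped (distance of beaker from where it was at the start of the episode above 0.02 m or angle between beaker's own z axis and vertical above 0.35 rad).
It fails at once if the weight is moved by more than 2 cm or tipped (distance of weight from where it was at the start of the episode above 0.02 m or angle between weight's own z axis and vertical above 0.35 rad).
It also fails if it takes over 72 s, if anything falls off the work surface, if the arm or the gripper's body presses on something with over 40 N, if the wrist force passes 120 N, or if a joint passes its speed limit or range.

### The arm

A 7-joint arm with a two-finger parallel gripper is mounted at the origin on the work surface. World frame = base frame: x ahead of the robot, y to its left, z up, the work surface at z = 0. Lengths are in m, angles in rad, forces in N, time in s.
With the tool pointing down it reaches from about 0.4 to 0.85 m from the base axis. Payload 10.4 kg.
Tool frame: the origin (TCP) lies midway between the tips of the shut fingers; the grasp point (between the pads) lies 19 mm behind it; z points along the fingers, y is the line along which they close (so a half turn about z gives the same grasp; the last joint's range is limited). The gripper opens to 87 mm and grips with 3 to 60 N. Pads are 19 mm wide; open, the fingers measure 117 mm over their backs; the gripper's body (75 mm by 190 mm) begins 51 mm behind the grasp point.
Start: joints at [1.281, 0.332, -0.065, 1.46, 0.022, 1.35, -0.088], TCP at [0.165, -0.603, 0.187] pointing down, gripper open.
Joint ranges: [-2.6, 2.6], [-0.5, 2.12], [-1.47, 1.34], [0.16, 2.42], [-1.27, 4.41], [0.06, 2.06], [-2.6, 2.6]. Speed limits (rad/s): [2.22, 2.22, 2.79, 2.79, 3.14, 3.14, 3.14].

### API

Orientations are given as a unit quaternion [x, y, z, w].
In Python, from bench import sensors, eyes, order gives the robot as it stands.
- The arm moves only by the tool arm_command, never from a script. Its argument "steps" is a list of rows, each an object with "rot": the turn, a rotation vector about the world's x, y, z in degrees, a list of three; "slide": the shift along the world's x, y, z in m, a list of three; "grip": the opening, from 0 (shut) to 1 (fully open). A call has exactly 8 rows; each row shifts and turns the commanded pose from where the row before left it; what a row does not reach is not made up. A row lasts 1/8 s, in which the tool goes at most 62.5 mm and 10.7 degrees, less where a joint would pass 70% of its speed; a pose out of reach is approached as far as the arm can. A call with a gripper value outside its range is refused whole. The fingers move at their own pace and stop on an object; "newtons" is the grip in N (left out, the last holds). Time passes only in rows, so rows that do not move let the fingers close, or fill a call up. It gives the time, the measured TCP pose, the force, the opening and the grip force at its end, in the units of the state.
- sensors.read_state(): the state, without advancing time (a new reading comes with each control period).
- eyes.camera(name): name is "side" or "top" or "wrist"; returns a dict with "pixels" (400x640x3 uint8, red, green, blue), "intrinsics" (3x3 intrinsics, pixels), "pose" (4x4, takes a point from camera to world coordinates). Camera axes: x right, y down, z forward; pixel columns grow to the right and rows downward; lengths in m; the calibration is good to about 2 mm. A picture is of the moment at which its call begins. There is no depth.
- order.close_job(): hands the job in; it is judged then, once.
Trained networks look in a picture, given as the dict that the camera call returned (one of the last four; its "shot" number tells which), for a name from the list of things; names that differ only in an ending like _2 or _b are one class to them, and where a whole thing is asked for, a point or a joint stands for the part that bears it (a point fixed in the world has none). Each returns a list of dicts, best first, with "conf" (0 to 1); they miss things now and then, are a little off and sometimes report something else, mostly with a low value. They report only what shows in the picture. A call takes as long as a camera call. They do not tell look-alikes from the thing itself.
- eyes.look_for(name, picture): "bbox" ([left, top, right, bottom] in pixels, round what is visible of it).
The state is a dict: "time": time; "joint_positions": joint angles; "joint_vel": joint speeds; "joint_torque": joint torques, N m; "ee_pos": TCP position; "eef_rot": TCP orientation; "ft_force": force on the tool from outside, world axes, zero at the start; "torque": the same for the moment, N m; "width": finger opening in m; "grip_force": force on a finger pad.
Only numpy, scipy, OpenCV 4.12 (cv2) and the standard library are available. Lean on these libraries where they do the work, as an engineer would, in place of code of your own. Each camera call takes 0.05 s, during which the arm holds its last target. There are 200 camera calls.

## Working session

There is one attempt and no reset: what is moved stays moved. The work goes in short steps, Python scripts to look and compute and a tool call to move; the robot and the scene stay as the last step left them, time stands still between calls to the robot, and variables do not carry over. Pictures are saved under pics/ and viewed, at most 10 in all, crops included, and the job is handed in when it is done.

Besides the shell and the picture viewer there is one more tool, called after "Emit:" by a JSON object that holds its "fn" and its "kwargs". arm_command: Moves the arm, as the interface text tells. Its arguments: {"type":"object","properties":{"steps":{"type":"array","items":{"type":"object","properties":{"rot":{"type":"array","items":{"type":"number"}},"slide":{"type":"array","items":{"type":"number"}},"grip":{"type":"number"}}}},"newtons":{"type":"number"}},"required":["steps"]}

```bash
mkdir -p pics; ls; cat > h.py <<'E'
import numpy as np, cv2
from bench import sensors, eyes, order
def save(p,n): cv2.imwrite('pics/'+n+'.png',p['pixels'][:,:,::-1])
def ray(p,u,v):
    K=np.array(p['intrinsics']);T=np.array(p['pose'])
    d=T[:3,:3]@np.linalg.solve(K,[u,v,1]);return T[:3,3],d/np.linalg.norm(d)
def atz(p,u,v,z):
    o,d=ray(p,u,v);return o+d*(z-o[2])/d[2]
def tri(*ob):
    A=np.zeros((3,3));b=np.zeros(3)
    for p,u,v in ob:
        o,d=ray(p,u,v);M=np.eye(3)-np.outer(d,d);A+=M;b+=M@o
    return np.linalg.solve(A,b)
def proj(p,X):
    K=np.array(p['intrinsics']);T=np.array(p['pose'])
    c=T[:3,:3].T@(np.array(X)-T[:3,3]);q=K@c;return q[:2]/q[2]
E
python3 - <<'E'
from h import *
np.set_printoptions(precision=3,suppress=True)
s=sensors.read_state();print(s)
for n in ['top','side']:
    p=eyes.camera(n);save(p,n+'1');print(n,np.array(p['pose']),p['intrinsics'][0])
    for k in ['sensor','line','valve','reagent','beaker','weight']:
        for r in eyes.look_for(k,p)[:5]: print(k,np.round(r['bbox'],1),round(r['conf'],2))
import json
a=cv2.imread('pics/top1.png');b=cv2.imread('pics/side1.png')
E
```

```text
pics
{'time': 0.0, 'joint_positions': array([ 1.281,  0.333, -0.065,  1.461,  0.022,  1.35 , -0.088]), 'joint_vel': array([ 0.001, -0.   , -0.   ,  0.   , -0.002, -0.001, -0.   ]), 'joint_torque': array([  0.   , -62.325,   0.025, -38.991,  -0.061,   0.04 ,   0.   ]), 'ee_pos': array([ 0.165, -0.602,  0.186]), 'eef_rot': array([ 0.991,  0.133, -0.   , -0.001]), 'ft_force': array([-1.425,  0.164, -0.063]), 'torque': array([ 0.054, -0.011,  0.056]), 'grip_force': 0.0, 'width': 0.0869657158775321}
top [[-0.025 -0.993  0.115  0.386]
 [-1.     0.027  0.011 -0.081]
 [-0.014 -0.115 -0.993  1.001]
 [ 0.     0.     0.     1.   ]] [485.706   0.    317.885]
sensor [223.6 183.5 240.3 197.3] 0.88
sensor [223.5 273.7 240.5 288.3] 0.75
sensor [177.9 218.8 206.5 238.2] 0.54
sensor [217.2 232.  241.1 247.6] 0.53
line [158.5 123.6 358.3 162. ] 0.71
valve [217.7 115.2 260.1 147. ] 0.7
reagent [359.7 213.2 390.6 241.8] 0.82
beaker [280.1 199.7 305.3 222.1] 0.76
weight [443.5 155.3 463.8 177.2] 0.68
side [[ 0.997 -0.057  0.043  0.477]
 [-0.071 -0.705  0.706 -0.586]
 [-0.01  -0.707 -0.707  0.594]
 [ 0.     0.     0.     1.   ]] [406.753   0.    321.701]
sensor [313.  141.9 328.8 175.4] 0.84
sensor [275.7 121.7 294.  155.9] 0.81
sensor [269.1 141.7 279.4 177.6] 0.56
sensor [363.3 137.1 388.9 164.6] 0.56
sensor [232.1 143.2 251.4 179.3] 0.55
line [361.9 106.5 379.3 255.4] 0.85
valve [361.3 136.8 389.5 165.7] 0.87
reagent [267.7 237.  298.4 293.2] 0.93
beaker [283.9 180.  313.6 223.8] 0.97
weight [361.4 355.7 383.5 383.8] 0.76
```

```bash
python3 - <<'E'
import cv2
a=cv2.imread('pics/top1.png');b=cv2.imread('pics/side1.png')
c=cv2.resize(a[90:300,140:480],(800,494),interpolation=3);cv2.imwrite('pics/a.png',c)
c=cv2.resize(b[80:400,210:420],(393,600),interpolation=3);cv2.imwrite('pics/b.png',c)
E
```

```text
(no output)
```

View pics/a.png

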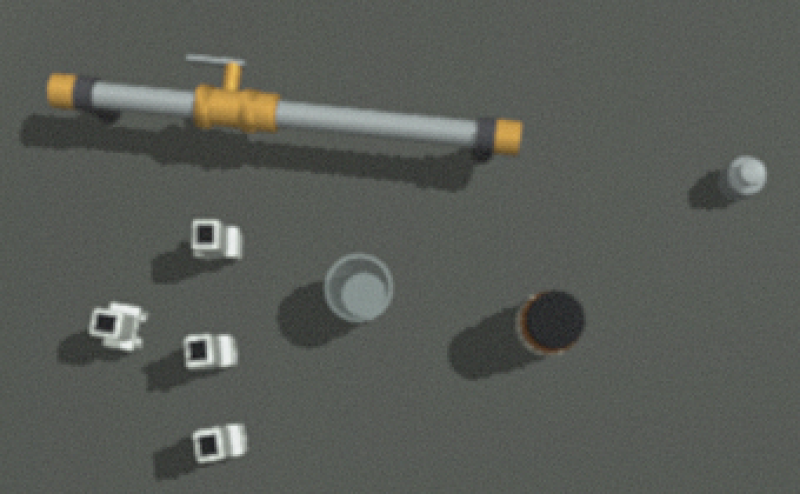

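View pics/b.png

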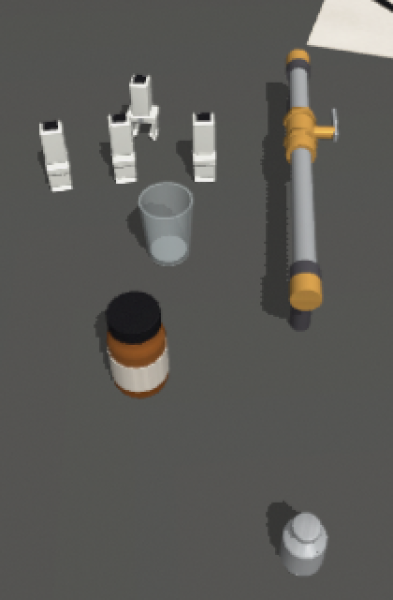

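The top view shows four look-alikes. The target is the leftmost, with its block top near full-image pixel (185,227). The pipe runs along the top of the image, with the valve at about (240,135). The side view agrees, with the target at about (285,125).

```bash
python3 - <<'E'
from h import *
np.set_printoptions(precision=4,suppress=True)
t=eyes.camera('top');s=eyes.camera('side')
ft=lambda x,y:(140+x*.425,90+y*.425)
fs=lambda x,y:(210+x*.5343,80+y*.5333)
P=tri((t,*ft(105,323)),(s,*fs(141,79)));print('block top',P, atz(t,*ft(105,323),.0827))
for z in (.0667,.0727,.0777): print(z,'collars L',atz(t,*ft(90,93),z),'R',atz(t,*ft(484,138),z),'valve face',atz(t,*ft(277,113),z))
print('collar R tri',tri((t,*ft(484,138)),(s,*fs(305,270))))
print('valve face tri',tri((t,*ft(277,113)),(s,*fs(300,158))))
for y in (323,):
  print('arms',atz(t,*ft(142,312),.02),atz(t,*ft(131,346),.02))
  c=[atz(t,*ft(*q),.0827) for q in ((92,311),(117,308),(120,333),(94,337))];print(np.array(c))
E
```

```text
block top [0.4444 0.1845 0.0811] [0.4433 0.1839 0.0827]
0.0667 collars L [0.6381 0.2024 0.0667] R [ 0.5902 -0.1272  0.0667] valve face [0.6164 0.0451 0.0667]
0.0727 collars L [0.6365 0.2006 0.0727] R [ 0.5889 -0.1269  0.0727] valve face [0.6149 0.0443 0.0727]
0.0777 collars L [0.6351 0.1991 0.0777] R [ 0.5878 -0.1267  0.0777] valve face [0.6137 0.0436 0.0777]
collar R tri [ 0.5904 -0.1269  0.0745]
valve face tri [0.6164 0.0456 0.0632]
arms [0.4559 0.17   0.02  ] [0.4269 0.1794 0.02  ]
[[0.4533 0.1945 0.0827]
 [0.4552 0.1742 0.0827]
 [0.435  0.1717 0.0827]
 [0.4323 0.1927 0.0827]]
```

Emit:
{"fn": "arm_command", "kwargs": {"steps": [{"slide":[0.035,0.044,0.012],"rot":[0,0,9.4],"grip":1},{"slide":[0.035,0.044,0.012],"rot":[0,0,9.4],"grip":1},{"slide":[0.035,0.044,0.012],"rot":[0,0,9.4],"grip":1},{"slide":[0.035,0.044,0.012],"rot":[0,0,9.4],"grip":1},{"slide":[0.035,0.044,0.012],"rot":[0,0,9.4],"grip":1},{"slide":[0.035,0.044,0.0],"rot":[0,0,9.4],"grip":1},{"slide":[0.035,0.044,0.0],"rot":[0,0,9.4],"grip":1},{"slide":[0.035,0.044,0.0],"rot":[0,0,9.4],"grip":1}]}}

```text
time: 1.8
ee_pos: [0.4457, -0.2494, 0.2474]
eef_rot: [0.702, 0.712, -0.0, 0.0]
ft_force: [0.4, -1.3, 0.2]
width: 0.0874
grip_force: 0.0
```

Emit:
{"fn": "arm_command", "kwargs": {"steps": [{"slide":[0,0.055,0],"grip":0.7},{"slide":[0,0.055,0],"grip":0.7},{"slide":[0,0.055,0],"grip":0.7},{"slide":[0,0.055,0],"grip":0.7},{"slide":[0,0.055,0],"grip":0.7},{"slide":[0,0.055,0],"grip":0.7},{"slide":[0,0.055,0],"grip":0.7},{"slide":[0,0.045,0],"grip":0.7}]}}

```text
schema error: expected keys rot, slide, grip
```

```bash
python3 - <<'E'
from h import *
np.set_printoptions(precision=4,suppress=True)
s=sensors.read_state();print(s['time'],s['ee_pos'],s['eef_rot'],s['joint_positions'])
p=eyes.camera('wrist');save(p,'w1');print(np.array(p['pose']))
E
```

```text
1.8 [ 0.4457 -0.2494  0.2474] [ 0.7023  0.7119 -0.      0.0004] [ 0.8928  0.0824 -0.4978  1.641   0.0401  1.4275  0.4044]
[[ 0.9999  0.0123  0.0036  0.4449]
 [ 0.0128 -0.9695 -0.2448 -0.1822]
 [ 0.0005  0.2448 -0.9696  0.4455]
 [ 0.      0.      0.      1.    ]]
```

View pics/w1.png

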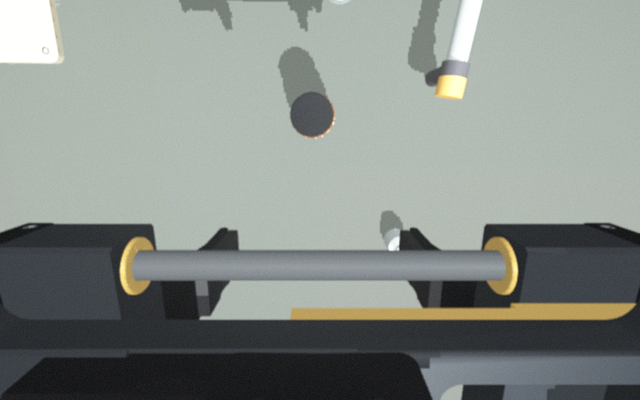

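The wrist view covers the area on the +y side of the fingers. The pipe end is at upper right and the jar at (312,115). Next I'll move to just short of the sensor so it comes into view.

Emit:
{"fn": "arm_command", "kwargs": {"steps": [{"slide":[0,0.055,0],"rot":[0,0,0],"grip":0.7},{"slide":[0,0.055,0],"rot":[0,0,0],"grip":0.7},{"slide":[0,0.055,0],"rot":[0,0,0],"grip":0.7},{"slide":[0,0.055,0],"rot":[0,0,0],"grip":0.7},{"slide":[0,0.055,0],"rot":[0,0,0],"grip":0.7},{"slide":[0,0.055,0],"rot":[0,0,0],"grip":0.7},{"slide":[0,0.02,0],"rot":[0,0,0],"grip":0.7},{"slide":[0,0,0],"rot":[0,0,0],"grip":0.7}]}}

```text
time: 2.85
ee_pos: [0.4446, 0.1003, 0.2472]
eef_rot: [0.703, 0.711, 0.0, 0.0]
ft_force: [0.1, 0.1, 1.2]
width: 0.0609
grip_force: 0.0
```

```bash
python3 - <<'E'
from h import *
np.set_printoptions(precision=4,suppress=True)
s=sensors.read_state();print(s['time'],s['ee_pos'],s['eef_rot'],s['joint_positions'])
p=eyes.camera('wrist');save(p,'w2');np.savez('w2.npz',K=p['intrinsics'],T=p['pose'])
print(proj(p,[.444,.184,.0827]),proj(p,[.615,.045,.0727]))
for k in ['sensor','line','valve']:
    for r in eyes.look_for(k,p)[:5]: print(k,np.round(r['bbox'],1),round(r['conf'],2))
E
```

```text
2.85 [0.4446 0.1003 0.2472] [0.7032 0.711  0.0002 0.0001] [ 0.5868 -0.045  -0.8645  1.7487 -0.0345  1.4218 -0.2609]
[318.3299 105.0922] [456.3741 225.0386]
sensor [286.6 155.1 312.1 181.5] 0.93
sensor [304.2  93.6 336.7 116.9] 0.68
sensor [360.8 158.2 391.2 188.2] 0.56
sensor [220.8 158.5 257.  193.1] 0.55
line [459.2  57.1 514.2 170.2] 0.85
valve [444.8 164.3 511.4 225.7] 0.87
```

View pics/w2.png

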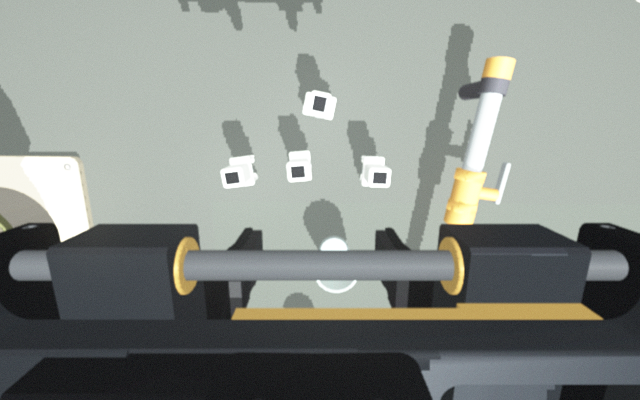

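The target's block top is at about (320,104), turned some 12° clockwise. I'll measure it by threshold.

```bash
python3 - <<'E'
from h import *
np.set_printoptions(precision=4,suppress=True)
z=np.load('w2.npz');p=dict(intrinsics=z['K'],pose=z['T'])
a=cv2.imread('pics/w2.png');r=a[80:130,290:350]
for th in (225,240):
    m=(r.min(2)>th).astype(np.uint8)
    dk=(r.max(2)<90).astype(np.uint8);m|=dk
    n,l,st,c=cv2.connectedComponentsWithStats(m);i=1+st[1:,4].argmax()
    pts=np.argwhere(l==i)[:,::-1]+[290,80]
    w=np.array([atz(p,u,v,.0827)[:2] for u,v in pts]).astype(np.float32)
    print(th,len(pts),cv2.minAreaRect(w*1000))
d=np.argwhere(r.max(2)<80)[:,::-1]+[290,80]
w=np.array([atz(p,u,v,.0827)[:2] for u,v in d]).astype(np.float32)
print('dark',len(d),cv2.minAreaRect(w*1000))
cv2.imwrite('pics/w2c.png',cv2.resize(r,None,fx=10,fy=10,interpolation=0))
E
```

```text
225 624 ((445.0226135253906, 184.67843627929688), (27.558090209960938, 34.703800201416016), 79.07987213134766)
240 586 ((445.0355529785156, 184.72386169433594), (26.99066734313965, 34.07536315917969), 78.68899536132812)Traceback (most recent call last):
  File "<stdin>", line 14, in <module>
cv2.error: OpenCV(4.12.0) /io/opencv/modules/imgproc/src/convhull.cpp:143: error: (-215:Assertion failed) total >= 0 && (depth == CV_32F || depth == CV_32S) in function 'convexHull'
```

Emit:
{"fn": "arm_command", "kwargs": {"steps": [{"slide":[0,0.045,0],"rot":[0,0,-6],"grip":0.7},{"slide":[0,0.0395,0],"rot":[0,0,-5.6],"grip":0.7},{"slide":[0,0,-0.04],"rot":[0,0,0],"grip":0.7},{"slide":[0,0,-0.04],"rot":[0,0,0],"grip":0.7},{"slide":[0,0,-0.03],"rot":[0,0,0],"grip":0.7},{"slide":[0,0,-0.03],"rot":[0,0,0],"grip":0.7},{"slide":[0,0,0],"rot":[0,0,0],"grip":0.7},{"slide":[0,0,0],"rot":[0,0,0],"grip":0.7}]}}

```text
time: 4.05
ee_pos: [0.4455, 0.1834, 0.1082]
eef_rot: [0.773, 0.635, 0.001, 0.0]
ft_force: [0.3, 0.4, 0.1]
width: 0.0613
grip_force: 0.0
```

```bash
python3 - <<'E'
from h import *
np.set_printoptions(precision=4,suppress=True)
s=sensors.read_state();print(s['time'],s['ee_pos'],s['eef_rot'],s['joint_positions'])
p=eyes.camera('wrist');save(p,'w3');t=eyes.camera('top');save(t,'t3')
c=p['pixels'][:,:,::-1]
d=eyes.look_for('sensor',p)[:5];print([(np.round(r['bbox']),round(r['conf'],2)) for r in d])
print(proj(p,[.4447,.185,.0827]))
cv2.imwrite('pics/w3b.png',np.hstack([c[60:360,150:490],cv2.resize(t['pixels'][180:280,140:240,::-1],(300,300))]))
E
```

```text
4.05 [0.4455 0.1834 0.1082] [0.7725 0.635  0.0005 0.0002] [ 0.4252  0.1875 -0.9774  1.8904  0.1703  1.1498 -0.8088]
[(array([287., 251., 325., 312.]), 0.83), (array([300., 183., 338., 228.]), 0.76), (array([403., 238., 419., 254.]), 0.47)]
[316.7335 213.61  ]
```

View pics/w3b.png

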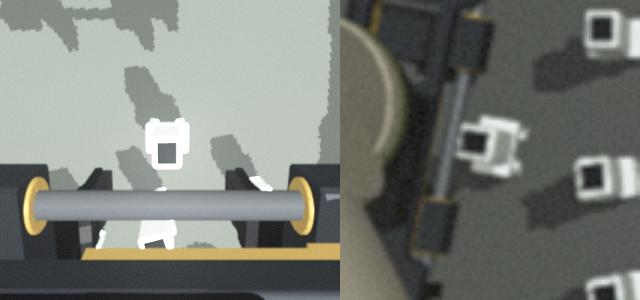

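The block top is at about (317,212), where predicted, and square to the fingers. Descending and gripping.

Emit:
{"fn": "arm_command", "kwargs": {"newtons": 55, "steps": [{"slide":[-0.0008,0.0016,-0.02],"rot":[0,0,0],"grip":0.7},{"slide":[0,0,-0.02],"rot":[0,0,0],"grip":0.7},{"slide":[0,0,-0.021],"rot":[0,0,0],"grip":0.7},{"slide":[0,0,0],"rot":[0,0,0],"grip":0.5},{"slide":[0,0,0],"rot":[0,0,0],"grip":0.2},{"slide":[0,0,0],"rot":[0,0,0],"grip":0},{"slide":[0,0,0],"rot":[0,0,0],"grip":0},{"slide":[0,0,0],"rot":[0,0,0],"grip":0}]}}

```text
time: 5.2
ee_pos: [0.4442, 0.1852, 0.0464]
eef_rot: [0.772, 0.635, 0.0, 0.0]
ft_force: [0.8, 0.1, 1.6]
width: 0.0191
grip_force: 55.1
```

Emit:
{"fn": "arm_command", "kwargs": {"steps": [{"slide":[0,0,0],"rot":[0,0,0],"grip":0},{"slide":[0,0,0],"rot":[0,0,0],"grip":0},{"slide":[0,0,0.03],"rot":[0,0,0],"grip":0},{"slide":[0,0,0.04],"rot":[0,0,0],"grip":0},{"slide":[0,0,0.04],"rot":[0,0,0],"grip":0},{"slide":[0,0,0.03],"rot":[0,0,0],"grip":0},{"slide":[0,0,0],"rot":[0,0,0],"grip":0},{"slide":[0,0,0],"rot":[0,0,0],"grip":0}]}}

```text
time: 6.2
ee_pos: [0.4437, 0.1849, 0.1854]
eef_rot: [0.772, 0.635, -0.0, -0.0]
ft_force: [0.0, 0.0, 0.1]
width: 0.0007
grip_force: 0.0
```

The grasp was lost, since the fingers are shut. Looking at what happened.

```bash
python3 - <<'E'
from h import *
np.set_printoptions(precision=4,suppress=True)
s=sensors.read_state();print(s['time'],s['ee_pos'],s['width'])
p=eyes.camera('wrist');save(p,'w4');t=eyes.camera('side')
c=p['pixels'][:,:,::-1]
for q in (p,t): print([(np.round(r['bbox']),round(r['conf'],2)) for r in eyes.look_for('sensor',q)[:5]])
cv2.imwrite('pics/w4b.png',np.hstack([c[30:330,150:490],cv2.resize(t['pixels'][90:190,220:320,::-1],(300,300))]))
E
```

```text
6.2 [0.4437 0.1849 0.1854] 0.0006809861265005392
[(array([303., 172., 338., 203.]), 0.88), (array([378., 219., 397., 225.]), 0.55)]
[(array([231., 144., 250., 180.]), 0.87), (array([270., 143., 280., 178.]), 0.73), (array([312., 142., 324., 179.]), 0.67), (array([275., 124., 295., 154.]), 0.55)]
```

View pics/w4b.png

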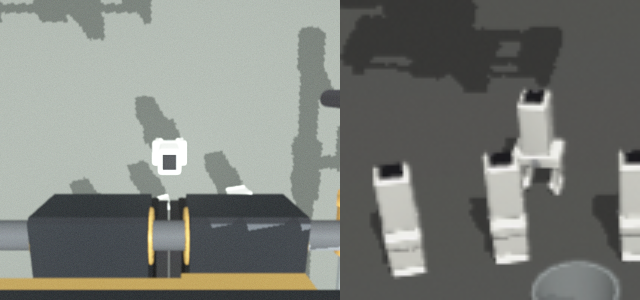

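The sensor still stands, with its block top at about (319,188). I'll check where it is relative to the grasp.

```bash
python3 - <<'E'
from h import *
np.set_printoptions(precision=4,suppress=True)
p=eyes.camera('wrist')
a=p['pixels'][:,:,::-1];r=a[150:215,290:350]
def meas(m):
    pts=np.argwhere(m)[:,::-1]+[290,150]
    w=np.array([atz(p,u,v,.0827)[:2] for u,v in pts]).astype(np.float32)
    return len(pts),cv2.minAreaRect(w*1000)
m=(r.min(2)>225).astype(np.uint8)
n,l,st,c=cv2.connectedComponentsWithStats(m);i=1+st[1:,4].argmax();print(st[i]);print('white',meas(l==i))
x,y,w,h=st[i][:4];dk=np.zeros(m.shape,bool);dk[y+2:y+h-2,x+6:x+w-6]=r[y+2:y+h-2,x+6:x+w-6].max(2)<130
print('dark',meas(dk))
s=eyes.camera('side');t=eyes.camera('top')
np.savez('s5.npz',K=s['intrinsics'],T=s['pose'])
cv2.imwrite('pics/w5.png',np.hstack([cv2.resize(r,None,fx=7,fy=7,interpolation=0)[:450],cv2.resize(s['pixels'][115:175,265:305,::-1],(300,450))]))
E
```

```text
[ 12  18  36  37 896]
white (896, ((445.5720520019531, 190.84609985351562), (35.248451232910156, 33.5614128112793), 78.87068939208984))
dark (179, ((444.0994567871094, 185.36158752441406), (13.839941024780273, 11.608600616455078), 79.14115905761719))
```

View pics/w5.png

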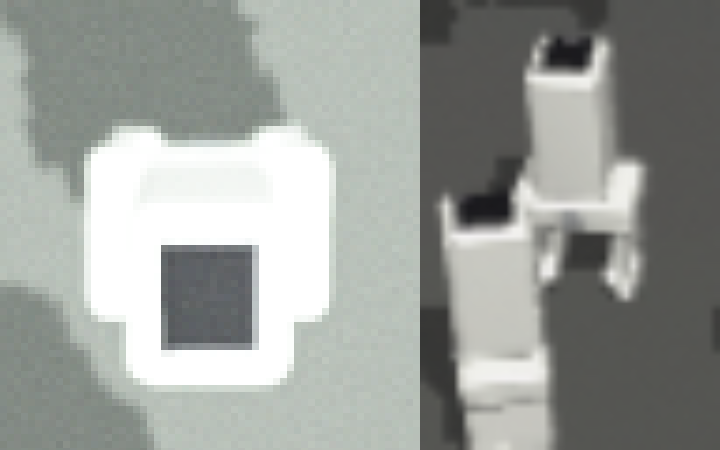

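The label centre is at (444,185) mm, right where I gripped. The hold slipped or gave way, so I'll retry with less force and watch it before a slow lift.

Emit:
{"fn": "arm_command", "kwargs": {"newtons": 30, "steps": [{"slide":[0.0005,0.0003,0],"rot":[0,0,0],"grip":0.6},{"slide":[0,0,0],"rot":[0,0,0],"grip":0.6},{"slide":[0,0,-0.04],"rot":[0,0,0],"grip":0.6},{"slide":[0,0,-0.04],"rot":[0,0,0],"grip":0.6},{"slide":[0,0,-0.03],"rot":[0,0,0],"grip":0.6},{"slide":[0,0,-0.03],"rot":[0,0,0],"grip":0.6},{"slide":[0,0,0],"rot":[0,0,0],"grip":0.6},{"slide":[0,0,0],"rot":[0,0,0],"grip":0.3}]}}

```text
time: 7.55
ee_pos: [0.4451, 0.186, 0.0472]
eef_rot: [0.772, 0.635, 0.001, 0.0]
ft_force: [0.0, 0.1, 0.9]
width: 0.0479
grip_force: 0.0
```

Emit:
{"fn": "arm_command", "kwargs": {"newtons": 30, "steps": [{"slide":[0,0,0],"rot":[0,0,0],"grip":0.2},{"slide":[0,0,0],"rot":[0,0,0],"grip":0.1},{"slide":[0,0,0],"rot":[0,0,0],"grip":0.1},{"slide":[0,0,0],"rot":[0,0,0],"grip":0.1},{"slide":[0,0,0],"rot":[0,0,0],"grip":0.1},{"slide":[0,0,0],"rot":[0,0,0],"grip":0.1},{"slide":[0,0,0],"rot":[0,0,0],"grip":0.1},{"slide":[0,0,0],"rot":[0,0,0],"grip":0.1}]}}

```text
time: 8.55
ee_pos: [0.4461, 0.1865, 0.0479]
eef_rot: [0.772, 0.635, 0.002, 0.001]
ft_force: [-2.2, -1.0, 16.4]
width: 0.009
grip_force: 15.3
```

```bash
python3 - <<'E'
from h import *
np.set_printoptions(precision=4,suppress=True)
s=sensors.read_state();print(s['ee_pos'],s['width'],s['grip_force'],s['ft_force'],s['torque'])
t=eyes.camera('side');p=eyes.camera('wrist')
print(proj(t,s['ee_pos']),proj(p,s['ee_pos']))
cv2.imwrite('pics/w6.png',np.hstack([cv2.resize(t['pixels'][80:190,230:340,::-1],(400,400),interpolation=2),p['pixels'][:,120:520,::-1]]))
E
```

```text
[0.4461 0.1865 0.0479] 0.00900414690558355 15.314033555332571 [-2.1656 -1.0303 16.4239] [-0.1401  0.2386  0.0238]
[286.714  133.9663] [318.2784 226.6966]
```

View pics/w6.png

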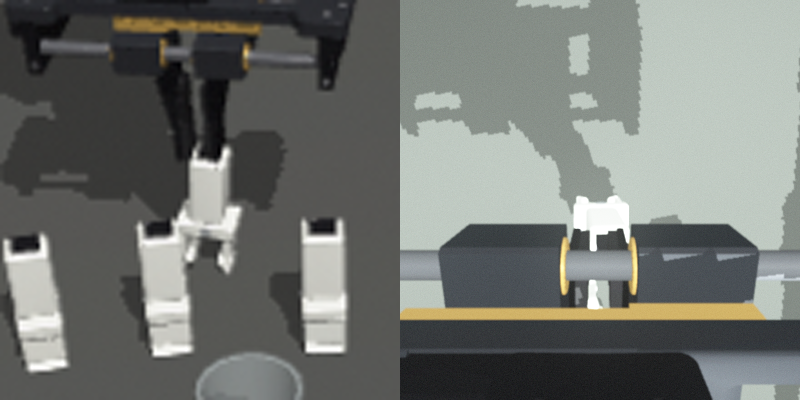

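The tips appear to end near the block's top, higher than the reported TCP suggests. I'll open, back off upward, and check the tips against the TCP projection.

Emit:
{"fn": "arm_command", "kwargs": {"steps": [{"slide":[0,0,0],"rot":[0,0,0],"grip":0.2},{"slide":[0,0,0],"rot":[0,0,0],"grip":0.3},{"slide":[0,0,0],"rot":[0,0,0],"grip":0.45},{"slide":[0,0,0],"rot":[0,0,0],"grip":0.6},{"slide":[0,0,0],"rot":[0,0,0],"grip":0.6},{"slide":[0,0,0.03],"rot":[0,0,0],"grip":0.6},{"slide":[0,0,0.03],"rot":[0,0,0],"grip":0.6},{"slide":[0,0,0],"rot":[0,0,0],"grip":0.6}]}}

```text
time: 9.65
ee_pos: [0.4458, 0.1861, 0.108]
eef_rot: [0.772, 0.635, 0.002, 0.001]
ft_force: [0.0, -0.0, -0.4]
width: 0.0521
grip_force: 0.0
```

```bash
python3 - <<'E'
from h import *
np.set_printoptions(precision=4,suppress=True)
s=sensors.read_state();print(s['ee_pos'],s['width'],s['grip_force'],s['ft_force'])
t=eyes.camera('side');p=eyes.camera('wrist');u=eyes.camera('top')
for n,q in (('s7',t),('w7',p),('t7',u)): save(q,n);np.savez(n+'.npz',K=q['intrinsics'],T=q['pose'])
for q in (t,p,u): print([(np.round(r['bbox']),round(r['conf'],2)) for r in eyes.look_for('sensor',q)[:5]])
def mk(q,x0,y0,w,h,W,H):
    f=W/w;c=cv2.resize(q['pixels'][y0:y0+h,x0:x0+w,::-1],(W,H),interpolation=2)
    for dz,col in ((0,(0,0,255)),(.019,(0,255,0))):
      for sd in (-1,0,1):
        y=np.array([.98,-.19,0])*sd*s['width']/2
        a=(proj(q,s['ee_pos']+y+[0,0,dz])-[x0,y0])*f;cv2.circle(c,tuple(int(v) for v in a),3,col,-1)
    return c
cv2.imwrite('pics/w8.png',np.hstack([mk(t,240,70,90,100,360,400),mk(p,210,130,220,220,400,400)]))
E
```

```text
[0.4458 0.1861 0.108 ] 0.0521040954532881 0.0 [ 0.0446 -0.035  -0.4056]
[(array([234., 142., 250., 183.]), 0.88), (array([313., 139., 325., 176.]), 0.77), (array([268., 142., 281., 178.]), 0.74), (array([275., 120., 294., 154.]), 0.67)]
[(array([289., 282., 327., 309.]), 0.76), (array([300., 183., 343., 231.]), 0.7), (array([394., 239., 420., 251.]), 0.45)]
[(array([215., 231., 242., 247.]), 0.82), (array([177., 216., 206., 238.]), 0.69), (array([223., 276., 242., 286.]), 0.61), (array([223., 185., 241., 200.]), 0.59)]
```

View pics/w8.png

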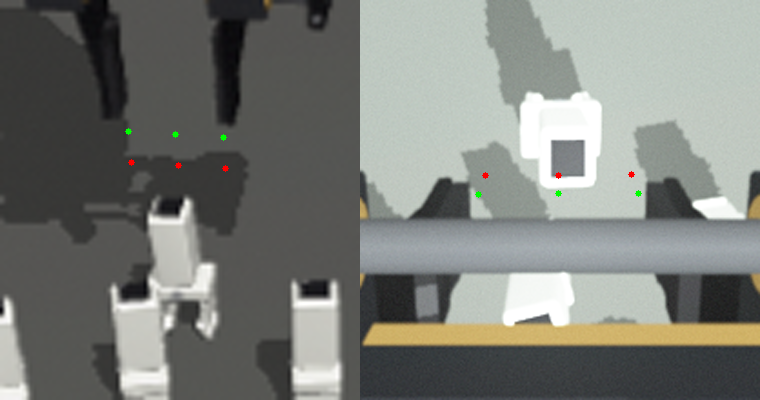

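The tips end about 30 mm above the reported TCP, in both the side view (tips at (112,118) and (232,122), red marks at v≈165) and the wrist view. So I only pinched the top 6 mm of the block. Remeasuring the sensor and the offset.

```bash
python3 - <<'E'
from h import *
np.set_printoptions(precision=4,suppress=True)
L=lambda n:(lambda z:dict(intrinsics=z['K'],pose=z['T']))(np.load(n+'.npz'))
p=L('w7');t=L('s7');a=cv2.imread('pics/w7.png')
sub=a[195:230,305:345];m=(sub.max(2)<140).astype(np.uint8)
n,l,st,c=cv2.connectedComponentsWithStats(m);i=1+st[1:,4].argmax()
pts=np.argwhere(l==i)[:,::-1]+[305,195]
w=np.array([atz(p,*q,.0827)[:2] for q in pts]).astype(np.float32)*1000;print(len(pts),w.mean(0),cv2.minAreaRect(w))
E0=np.array([.4458,.1861,.108]);Y=np.array([.98,-.19,0]);X=np.array([.19,.98,0])
for d in (.02,.025,.03,.035,.04):
    f=lambda q,sd,o,x:proj(q,E0+sd*Y*(.026+o)+X*x+[0,0,d])
    sL,sR=[(f(t,k,.004,-.0095)-[240,70])*4 for k in (-1,1)]
    wL,wR=[(f(p,k,0,.0095)-[210,130])*1.818 for k in (-1,1)]
    print(d,sL,sR,'wrist',wL+[360,0],wR+[360,0])
E
```

```text
326 [449.1421 184.0574] ((449.178955078125, 184.29379272460938), (14.420165061950684, 11.721735954284668), 78.78601837158203)
0.02 [117.3453 139.3033] [227.9826 145.6493] wrist [477.4356 167.1791] [639.804  166.5284]
0.025 [116.4001 131.0679] [227.4859 137.3874] wrist [475.3282 172.115 ] [642.0577 171.4457]
0.03 [115.4471 122.765 ] [226.9851 129.0573] wrist [473.1045 177.3234] [644.4358 176.6343]
0.035 [114.4862 114.3938] [226.4801 120.6582] wrist [470.7544 182.8275] [646.9488 182.1174]
0.04 [113.5174 105.9533] [225.971  112.1893] wrist [468.2671 188.6533] [649.6087 187.9208]
```

Tip offset is about 34 mm, and the sensor is now at (449,184) mm with its yaw unchanged. Regrasping deeper.

Emit:
{"fn": "arm_command", "kwargs": {"newtons": 50, "steps": [{"slide":[0.0032,-0.002,-0.01],"rot":[0,0,0],"grip":0.65},{"slide":[0,0,-0.03],"rot":[0,0,0],"grip":0.65},{"slide":[0,0,-0.03],"rot":[0,0,0],"grip":0.65},{"slide":[0,0,-0.026],"rot":[0,0,0],"grip":0.65},{"slide":[0,0,0],"rot":[0,0,0],"grip":0.5},{"slide":[0,0,0],"rot":[0,0,0],"grip":0.35},{"slide":[0,0,0],"rot":[0,0,0],"grip":0.2},{"slide":[0,0,0],"rot":[0,0,0],"grip":0.1}]}}

```text
time: 10.95
ee_pos: [0.4482, 0.1836, 0.0108]
eef_rot: [0.772, 0.635, 0.001, 0.0]
ft_force: [0.0, 0.0, 0.1]
width: 0.0246
grip_force: 0.3
```

Emit:
{"fn": "arm_command", "kwargs": {"newtons": 50, "steps": [{"slide":[0,0,0],"rot":[0,0,0],"grip":0},{"slide":[0,0,0],"rot":[0,0,0],"grip":0},{"slide":[0,0,0.005],"rot":[0,0,0],"grip":0},{"slide":[0,0,0.01],"rot":[0,0,0],"grip":0},{"slide":[0,0,0.01],"rot":[0,0,0],"grip":0},{"slide":[0,0,0.005],"rot":[0,0,0],"grip":0},{"slide":[0,0,0],"rot":[0,0,0],"grip":0},{"slide":[0,0,0],"rot":[0,0,0],"grip":0}]}}

```text
time: 11.95
ee_pos: [0.4476, 0.1833, 0.0399]
eef_rot: [0.772, 0.635, -0.0, 0.0]
ft_force: [0.0, -0.3, -1.4]
width: 0.0213
grip_force: 50.0
```

Held: width 21.3 mm, grip 50 N, and about 1.4 N of weight. Lifting and going above the bare pipe.

Emit:
{"fn": "arm_command", "kwargs": {"newtons": 55, "steps": [{"slide":[0,0,0.04],"rot":[0,0,0],"grip":0},{"slide":[0,0,0.04],"rot":[0,0,0],"grip":0},{"slide":[0.01,-0.015,0.035],"rot":[0,0,0],"grip":0},{"slide":[0.03,-0.037,0],"rot":[0,0,0.9],"grip":0},{"slide":[0.03,-0.037,0],"rot":[0,0,0.9],"grip":0},{"slide":[0.03,-0.037,0],"rot":[0,0,0.9],"grip":0},{"slide":[0.03,-0.037,0],"rot":[0,0,0],"grip":0},{"slide":[0.03,-0.037,0],"rot":[0,0,0],"grip":0}]}}

```text
time: 12.95
ee_pos: [0.6084, -0.0179, 0.1544]
eef_rot: [0.757, 0.653, -0.0, -0.0]
ft_force: [0.1, 0.2, -1.0]
width: 0.0217
grip_force: 55.0
```

Emit:
{"fn": "arm_command", "kwargs": {"steps": [{"slide":[0,0,0],"rot":[0,0,0],"grip":0},{"slide":[0,0,0],"rot":[0,0,0],"grip":0},{"slide":[0,0,0],"rot":[0,0,0],"grip":0},{"slide":[0,0,0],"rot":[0,0,0],"grip":0},{"slide":[0,0,0],"rot":[0,0,0],"grip":0},{"slide":[0,0,0],"rot":[0,0,0],"grip":0},{"slide":[0,0,0],"rot":[0,0,0],"grip":0},{"slide":[0,0,0],"rot":[0,0,0],"grip":0}]}}

```text
time: 13.95
ee_pos: [0.6077, -0.0165, 0.1551]
eef_rot: [0.757, 0.653, 0.0, 0.0]
ft_force: [0.8, 0.1, -1.3]
width: 0.0216
grip_force: 55.0
```

```bash
cat > pipe.py <<'E'
from h import *
np.set_printoptions(precision=4,suppress=True)
T=cv2.imread('pics/top1.png').astype(int)
t=eyes.camera('top')
# pipe stretch in initial top picture: per column, rows of the pipe between valve and collar
C=[]
for u in range(264,338,4):
    v0=90+.425*(113+(u-257.7)/.425*(138-113)/(484-277)); v0=int(v0)
    col=T[v0-12:v0+13,u].mean(1) 
    col=T[v0-12:v0+13,u-1:u+2].mean((1,2))
    g=np.diff(col); up=g[:13].argmax(); dn=12+g[12:].argmin()
    C.append((u,v0-12+up+1-.5+.5,v0-12+dn+.5+.5))
C=np.array(C);print(np.round(C[::3],1))
for k in (1,2):
    pass
mid=(C[:,1]+C[:,2])/2;ok=abs(mid-np.median(mid-np.polyval(np.polyfit(C[:,0],mid,1),C[:,0]))-np.polyval(np.polyfit(C[:,0],mid,1),C[:,0]))<1
c=np.polyfit(C[ok,0],mid[ok],1);print('width px',np.median(C[:,2]-C[:,1]),ok.sum())
for z in (.0667,.0727,.0777):
    A=atz(t,265,np.polyval(c,265),z);B=atz(t,335,np.polyval(c,335),z);d=(A-B)/np.linalg.norm(A-B)
    print(z,'x at y=-.0166:',B[0]+d[0]*(-.0166-B[1])/d[1],'yaw',np.degrees(np.arctan2(-d[0],d[1])))
E
python3 - <<'E'
exec(open('pipe.py').read())
s=sensors.read_state();print(s['time'],s['ee_pos'],s['eef_rot'],s['width'],s['grip_force'],s['ft_force'])
w=eyes.camera('wrist');save(w,'w9');sd=eyes.camera('side');save(sd,'s9');save(t,'t9')
for n,q in (('s9',sd),('w9',w),('t9',t)): np.savez(n+'.npz',K=q['intrinsics'],T=q['pose'])
cv2.imwrite('pics/v9.png',np.hstack([w['pixels'][0:330,180:560,::-1],cv2.resize(sd['pixels'][60:225,310:500,::-1],(380,330),interpolation=2)]))
E
```

```text
[[264. 134. 143.]
 [276. 135. 144.]
 [288. 136. 145.]
 [300. 137. 147.]
 [312. 139. 148.]
 [324. 140. 149.]
 [336. 141. 149.]]
width px 9.0 18
0.0667 x at y=-.0166: 0.6088176423741094 yaw -7.45017691703298
0.0727 x at y=-.0166: 0.6074396454978234 yaw -7.450176917032928
0.0777 x at y=-.0166: 0.6062913147675849 yaw -7.450176917032956
14.0 [ 0.6077 -0.0165  0.1551] [ 0.7571  0.6533  0.     -0.    ] 0.021869628999341747 54.96869639639044 [-0.3465  0.4084 -0.5472]
```

View pics/v9.png

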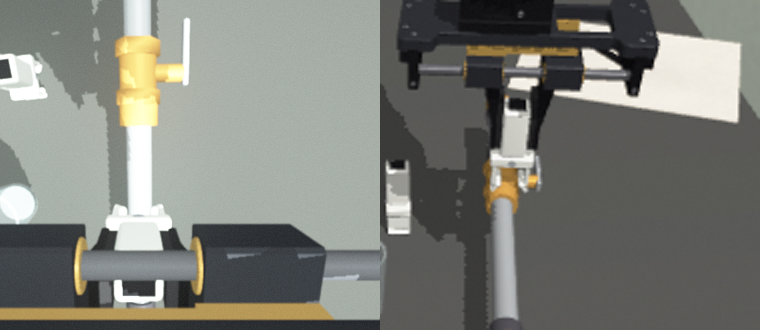

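In the wrist view the pipe (centre at u≈139 in the crop) and the held sensor (u≈139) line up, and the valve end is at v≈125. Fitting the pipe edges there for the final correction.

```bash
python3 - <<'E'
from h import *
np.set_printoptions(precision=4,suppress=True)
L=lambda n:(lambda z:dict(intrinsics=z['K'],pose=z['T']))(np.load(n+'.npz'))
w=L('w9');a=cv2.imread('pics/w9.png').astype(int);s9=L('s9');b=cv2.imread('pics/s9.png').astype(int)
R=[]
for v in range(134,200,6):
    row=a[v-1:v+2,295:345].mean((0,2));g=np.diff(row)
    R.append((v,295+g[:25].argmax()+1,295+25+g[25:].argmin()+1))
R=np.array(R);print(R[::2].tolist())
y=a[30:140,180+139];o=(y[:,0]<y[:,2]-60);print('brass rows',30+np.flatnonzero(o)[[0,-1]])
m=np.c_[R[:,0],R[:,1:].mean(1)]
for z in (.067,.073,.079):
    P=np.array([atz(w,u,v,z) for v,u in m]);c=np.polyfit(P[:,1],P[:,0],1)
    W=[np.linalg.norm(atz(w,r[1],r[0],z)-atz(w,r[2],r[0],z)) for r in R]
    print(z,'x at y=-.0165',np.polyval(c,-.0165),'yaw',-np.degrees(np.arctan(c[0])),'width',np.mean(W),'valve end',atz(w,319.5,125,z))
# side view: pipe
S=[]
for v in range(175,215,5):
    row=b[v-1:v+2,350:395].mean((0,2));g=np.diff(row);S.append((v,350+g[:25].argmax()+1,350+g.argmin()+1))
S=np.array(S);print(S.tolist())
for z in (.067,.073,.079):
    P=np.array([atz(s9,r[1:].mean(),r[0],z) for r in S]);c=np.polyfit(P[:,1],P[:,0],1)
    print('side',z,np.polyval(c,-.0165),-np.degrees(np.arctan(c[0])))
E
```

```text
[[134, 308, 332], [146, 307, 332], [158, 307, 332], [170, 307, 332], [182, 308, 332], [194, 308, 332]]
brass rows [36 99]
0.067 x at y=-.0165 0.6092734041516512 yaw -7.999019708281624 width 0.022066076549825585 valve end [0.6181 0.0462 0.067 ]
0.073 x at y=-.0165 0.609253628502139 yaw -7.999019708282636 width 0.02160346240224205 valve end [0.6181 0.0463 0.073 ]
0.079 x at y=-.0165 0.6092338528526278 yaw -7.9990197082812315 width 0.02114084825465841 valve end [0.6181 0.0463 0.079 ]
[[175, 367, 377], [180, 367, 377], [185, 363, 377], [190, 367, 377], [195, 367, 378], [200, 367, 378], [205, 368, 378], [210, 368, 378]]
side 0.067 0.6082836676959683 -7.243044347632239
side 0.073 0.607609272591106 -7.243044347632506
side 0.079 0.606934877486243 -7.243044347632512
```

Pipe x is about 0.6085 m (mean of three views), so I'll correct by +0.8 mm and +0.6° and descend to just above it.

Emit:
{"fn": "arm_command", "kwargs": {"steps": [{"slide":[0.0008,0,-0.015],"rot":[0,0,0.6],"grip":0},{"slide":[0,0,-0.02],"rot":[0,0,0],"grip":0},{"slide":[0,0,-0.015],"rot":[0,0,0],"grip":0},{"slide":[0,0,-0.006],"rot":[0,0,0],"grip":0},{"slide":[0,0,0],"rot":[0,0,0],"grip":0},{"slide":[0,0,0],"rot":[0,0,0],"grip":0},{"slide":[0,0,0],"rot":[0,0,0],"grip":0},{"slide":[0,0,0],"rot":[0,0,0],"grip":0}]}}

```text
time: 15.1
ee_pos: [0.6087, -0.0165, 0.0994]
eef_rot: [0.754, 0.657, 0.0, 0.0]
ft_force: [-0.5, -0.6, -2.0]
width: 0.0215
grip_force: 55.0
```

Emit:
{"fn": "arm_command", "kwargs": {"steps": [{"slide":[0,0,-0.002],"rot":[0,0,0],"grip":0},{"slide":[0,0,-0.002],"rot":[0,0,0],"grip":0},{"slide":[0,0,-0.002],"rot":[0,0,0],"grip":0},{"slide":[0,0,-0.002],"rot":[0,0,0],"grip":0},{"slide":[0,0,-0.002],"rot":[0,0,0],"grip":0},{"slide":[0,0,-0.001],"rot":[0,0,0],"grip":0},{"slide":[0,0,0],"rot":[0,0,0],"grip":0},{"slide":[0,0,0],"rot":[0,0,0],"grip":0}]}}

```text
time: 16.1
ee_pos: [0.6085, -0.0165, 0.0882]
eef_rot: [0.754, 0.657, 0.0, 0.0]
ft_force: [0.0, 0.4, -0.5]
width: 0.0216
grip_force: 55.0
```

Emit:
{"fn": "arm_command", "kwargs": {"steps": [{"slide":[0,0,-0.001],"rot":[0,0,0],"grip":0},{"slide":[0,0,-0.001],"rot":[0,0,0],"grip":0},{"slide":[0,0,-0.001],"rot":[0,0,0],"grip":0},{"slide":[0,0,-0.001],"rot":[0,0,0],"grip":0},{"slide":[0,0,-0.001],"rot":[0,0,0],"grip":0},{"slide":[0,0,-0.001],"rot":[0,0,0],"grip":0},{"slide":[0,0,0],"rot":[0,0,0],"grip":0},{"slide":[0,0,0],"rot":[0,0,0],"grip":0}]}}

```text
time: 17.1
ee_pos: [0.6085, -0.0164, 0.0821]
eef_rot: [0.754, 0.657, 0.0, 0.0]
ft_force: [-0.1, 0.1, -0.3]
width: 0.0216
grip_force: 55.0
```

Emit:
{"fn": "arm_command", "kwargs": {"steps": [{"slide":[0,0,-0.001],"rot":[0,0,0],"grip":0},{"slide":[0,0,-0.001],"rot":[0,0,0],"grip":0},{"slide":[0,0,-0.001],"rot":[0,0,0],"grip":0},{"slide":[0,0,-0.001],"rot":[0,0,0],"grip":0},{"slide":[0,0,0],"rot":[0,0,0],"grip":0},{"slide":[0,0,0],"rot":[0,0,0],"grip":0},{"slide":[0,0,0],"rot":[0,0,0],"grip":0},{"slide":[0,0,0],"rot":[0,0,0],"grip":0}]}}

```text
time: 18.1
ee_pos: [0.6093, -0.0163, 0.0801]
eef_rot: [0.754, 0.657, 0.001, 0.001]
ft_force: [-4.7, -1.2, 14.4]
width: 0.0215
grip_force: 55.0
```

Contact at about z = 0.0805, with 14 N up and a side force toward -x. I'll shift -1 mm in x and push on gently.

Emit:
{"fn": "arm_command", "kwargs": {"steps": [{"slide":[-0.0006,0,0],"rot":[0,0,0],"grip":0},{"slide":[-0.0004,0,-0.0005],"rot":[0,0,0],"grip":0},{"slide":[0,0,-0.0005],"rot":[0,0,0],"grip":0},{"slide":[0,0,-0.0005],"rot":[0,0,0],"grip":0},{"slide":[0,0,-0.0005],"rot":[0,0,0],"grip":0},{"slide":[0,0,0],"rot":[0,0,0],"grip":0},{"slide":[0,0,0],"rot":[0,0,0],"grip":0},{"slide":[0,0,0],"rot":[0,0,0],"grip":0}]}}

```text
time: 19.1
ee_pos: [0.6096, -0.0163, 0.079]
eef_rot: [0.754, 0.657, 0.002, 0.002]
ft_force: [-2.3, -0.7, 18.3]
width: 0.0217
grip_force: 55.0
```

Emit:
{"fn": "arm_command", "kwargs": {"steps": [{"slide":[-0.0004,0,-0.0005],"rot":[0,0,0],"grip":0},{"slide":[-0.0003,0,-0.0005],"rot":[0,0,0],"grip":0},{"slide":[0,0,-0.0005],"rot":[0,0,0],"grip":0},{"slide":[0,0,-0.0005],"rot":[0,0,0],"grip":0},{"slide":[0,0,0],"rot":[0,0,0],"grip":0},{"slide":[0,0,0],"rot":[0,0,0],"grip":0},{"slide":[0,0,0],"rot":[0,0,0],"grip":0},{"slide":[0,0,0],"rot":[0,0,0],"grip":0}]}}

```text
time: 20.1
ee_pos: [0.6087, -0.0161, 0.0762]
eef_rot: [0.754, 0.657, 0.002, 0.001]
ft_force: [0.6, 0.6, 11.7]
width: 0.0216
grip_force: 55.0
```

Emit:
{"fn": "arm_command", "kwargs": {"steps": [{"slide":[0,0,-0.0007],"rot":[0,0,0],"grip":0},{"slide":[0,0,-0.0007],"rot":[0,0,0],"grip":0},{"slide":[0,0,-0.0007],"rot":[0,0,0],"grip":0},{"slide":[0,0,-0.0007],"rot":[0,0,0],"grip":0},{"slide":[0,0,-0.0007],"rot":[0,0,0],"grip":0},{"slide":[0,0,-0.0007],"rot":[0,0,0],"grip":0},{"slide":[0,0,0],"rot":[0,0,0],"grip":0},{"slide":[0,0,0],"rot":[0,0,0],"grip":0}]}}

```text
time: 21.1
ee_pos: [0.6073, -0.0164, 0.0701]
eef_rot: [0.754, 0.657, 0.001, 0.0]
ft_force: [4.1, 0.9, 1.5]
width: 0.0218
grip_force: 55.0
```

Emit:
{"fn": "arm_command", "kwargs": {"steps": [{"slide":[0.0004,0,-0.0007],"rot":[0,0,0],"grip":0},{"slide":[0.0003,0,-0.0007],"rot":[0,0,0],"grip":0},{"slide":[0,0,-0.0007],"rot":[0,0,0],"grip":0},{"slide":[0,0,-0.0007],"rot":[0,0,0],"grip":0},{"slide":[0,0,-0.0006],"rot":[0,0,0],"grip":0},{"slide":[0,0,-0.0006],"rot":[0,0,0],"grip":0},{"slide":[0,0,0],"rot":[0,0,0],"grip":0},{"slide":[0,0,0],"rot":[0,0,0],"grip":0}]}}

```text
time: 22.1
ee_pos: [0.6073, -0.0167, 0.0656]
eef_rot: [0.754, 0.657, -0.0, -0.0]
ft_force: [2.9, -0.6, -4.8]
width: 0.0216
grip_force: 55.0
```

The clip is now pulling itself home. Continuing to the seat.

Emit:
{"fn": "arm_command", "kwargs": {"steps": [{"slide":[0.0003,0,-0.0005],"rot":[0,0,0],"grip":0},{"slide":[0.0002,0,-0.0005],"rot":[0,0,0],"grip":0},{"slide":[0,0,-0.0005],"rot":[0,0,0],"grip":0},{"slide":[0,0,-0.0005],"rot":[0,0,0],"grip":0},{"slide":[0,0,-0.0005],"rot":[0,0,0],"grip":0},{"slide":[0,0,0],"rot":[0,0,0],"grip":0},{"slide":[0,0,0],"rot":[0,0,0],"grip":0},{"slide":[0,0,0],"rot":[0,0,0],"grip":0}]}}

```text
time: 23.1
ee_pos: [0.6079, -0.0164, 0.0633]
eef_rot: [0.754, 0.657, 0.0, -0.0]
ft_force: [2.2, -0.4, -5.6]
width: 0.0219
grip_force: 55.0
```

Emit:
{"fn": "arm_command", "kwargs": {"steps": [{"slide":[0.0003,0,-0.0005],"rot":[0,0,0],"grip":0},{"slide":[0,0,-0.0005],"rot":[0,0,0],"grip":0},{"slide":[0,0,-0.0005],"rot":[0,0,0],"grip":0},{"slide":[0,0,-0.0005],"rot":[0,0,0],"grip":0},{"slide":[0,0,0],"rot":[0,0,0],"grip":0},{"slide":[0,0,0],"rot":[0,0,0],"grip":0},{"slide":[0,0,0],"rot":[0,0,0],"grip":0},{"slide":[0,0,0],"rot":[0,0,0],"grip":0}]}}

```text
time: 24.1
ee_pos: [0.6085, -0.0165, 0.0625]
eef_rot: [0.754, 0.657, 0.0, 0.0]
ft_force: [-4.0, -1.2, 7.8]
width: 0.0216
grip_force: 55.0
```

Seated (7.8 N at z = 0.0625). Raising the push to about 16 N.

Emit:
{"fn": "arm_command", "kwargs": {"steps": [{"slide":[-0.0004,0,-0.0004],"rot":[0,0,0],"grip":0},{"slide":[-0.0002,0,-0.0004],"rot":[0,0,0],"grip":0},{"slide":[-0.0002,0,-0.0003],"rot":[0,0,0],"grip":0},{"slide":[0,0,0],"rot":[0,0,0],"grip":0},{"slide":[0,0,0],"rot":[0,0,0],"grip":0},{"slide":[0,0,0],"rot":[0,0,0],"grip":0},{"slide":[0,0,0],"rot":[0,0,0],"grip":0},{"slide":[0,0,0],"rot":[0,0,0],"grip":0}]}}

```text
time: 25.1
ee_pos: [0.6085, -0.0164, 0.0624]
eef_rot: [0.754, 0.657, 0.001, 0.001]
ft_force: [-3.8, 0.1, 13.9]
width: 0.0217
grip_force: 55.0
```

Emit:
{"fn": "arm_command", "kwargs": {"steps": [{"slide":[-0.0003,0,-0.0003],"rot":[0,0,0],"grip":0},{"slide":[0,0,-0.0002],"rot":[0,0,0],"grip":0},{"slide":[0,0,0],"rot":[0,0,0],"grip":0},{"slide":[0,0,0],"rot":[0,0,0],"grip":0},{"slide":[0,0,0],"rot":[0,0,0],"grip":0},{"slide":[0,0,0],"rot":[0,0,0],"grip":0},{"slide":[0,0,0],"rot":[0,0,0],"grip":0},{"slide":[0,0,0],"rot":[0,0,0],"grip":0}]}}

```text
time: 26.1
ee_pos: [0.6086, -0.0164, 0.0623]
eef_rot: [0.754, 0.657, 0.001, 0.001]
ft_force: [-3.7, -1.3, 16.0]
width: 0.0214
grip_force: 55.0
```

16 N seated push reached. Releasing the downward load, then sliding along the pipe toward the nut.

Emit:
{"fn": "arm_command", "kwargs": {"steps": [{"slide":[0.0005,0,-0.0],"rot":[0,0,0],"grip":0},{"slide":[0.0004,0,0.0012],"rot":[0,0,0],"grip":0},{"slide":[0.0002,0,0.0012],"rot":[0,0,0],"grip":0},{"slide":[0,0,0],"rot":[0,0,0],"grip":0},{"slide":[0.0003,0.002,0],"rot":[0,0,0],"grip":0},{"slide":[0.0003,0.002,0],"rot":[0,0,0],"grip":0},{"slide":[0.0003,0.002,0],"rot":[0,0,0],"grip":0},{"slide":[0.0003,0.002,0],"rot":[0,0,0],"grip":0}]}}

```text
time: 27.1
ee_pos: [0.6096, -0.0108, 0.0625]
eef_rot: [0.754, 0.657, -0.001, 0.001]
ft_force: [-1.8, -7.3, 5.9]
width: 0.0217
grip_force: 55.0
```

Emit:
{"fn": "arm_command", "kwargs": {"steps": [{"slide":[0.0002,0.002,0.0003],"rot":[0,0,0],"grip":0},{"slide":[0.0003,0.002,0.0002],"rot":[0,0,0],"grip":0},{"slide":[0.0002,0.002,0],"rot":[0,0,0],"grip":0},{"slide":[0.0003,0.002,0],"rot":[0,0,0],"grip":0},{"slide":[0.0002,0.002,0],"rot":[0,0,0],"grip":0},{"slide":[0.0003,0.002,0],"rot":[0,0,0],"grip":0},{"slide":[0.0002,0.002,0],"rot":[0,0,0],"grip":0},{"slide":[0.0003,0.001,0],"rot":[0,0,0],"grip":0}]}}

```text
time: 28.1
ee_pos: [0.6115, 0.0045, 0.0625]
eef_rot: [0.754, 0.657, -0.001, 0.001]
ft_force: [-1.3, -6.2, 3.4]
width: 0.0216
grip_force: 55.0
```

Emit:
{"fn": "arm_command", "kwargs": {"steps": [{"slide":[0.0001,0.001,0],"rot":[0,0,0],"grip":0},{"slide":[0.0001,0.001,0],"rot":[0,0,0],"grip":0},{"slide":[0.0001,0.001,0],"rot":[0,0,0],"grip":0},{"slide":[0.0001,0.001,0],"rot":[0,0,0],"grip":0},{"slide":[0.0001,0.001,0],"rot":[0,0,0],"grip":0},{"slide":[0.0001,0.0005,0],"rot":[0,0,0],"grip":0},{"slide":[0.0001,0.0005,0],"rot":[0,0,0],"grip":0},{"slide":[0.0001,0.0005,0],"rot":[0,0,0],"grip":0}]}}

```text
time: 29.1
ee_pos: [0.6123, 0.0108, 0.0625]
eef_rot: [0.754, 0.657, -0.001, 0.001]
ft_force: [-1.3, -5.6, 2.4]
width: 0.0215
grip_force: 55.0
```

Still sliding freely, with a friction baseline of about 6 N. Smaller steps now.

Emit:
{"fn": "arm_command", "kwargs": {"steps": [{"slide":[0.0001,0.0005,0],"rot":[0,0,0],"grip":0},{"slide":[0.0001,0.0005,0],"rot":[0,0,0],"grip":0},{"slide":[0,0.0004,0],"rot":[0,0,0],"grip":0},{"slide":[0.0001,0.0004,0],"rot":[0,0,0],"grip":0},{"slide":[0,0.0004,0],"rot":[0,0,0],"grip":0},{"slide":[0.0001,0.0004,0],"rot":[0,0,0],"grip":0},{"slide":[0,0.0004,0],"rot":[0,0,0],"grip":0},{"slide":[0,0,0],"rot":[0,0,0],"grip":0}]}}

```text
time: 30.1
ee_pos: [0.6127, 0.0139, 0.0625]
eef_rot: [0.754, 0.657, -0.001, 0.001]
ft_force: [-0.3, -4.6, 3.0]
width: 0.0221
grip_force: 55.0
```

Emit:
{"fn": "arm_command", "kwargs": {"steps": [{"slide":[0.0001,0.0005,0],"rot":[0,0,0],"grip":0},{"slide":[0,0.0004,0],"rot":[0,0,0],"grip":0},{"slide":[0.0001,0.0004,0],"rot":[0,0,0],"grip":0},{"slide":[0,0.0004,0],"rot":[0,0,0],"grip":0},{"slide":[0.0001,0.0004,0],"rot":[0,0,0],"grip":0},{"slide":[0,0.0004,0],"rot":[0,0,0],"grip":0},{"slide":[0.0001,0,0],"rot":[0,0,0],"grip":0},{"slide":[0,0,0],"rot":[0,0,0],"grip":0}]}}

```text
time: 31.1
ee_pos: [0.6131, 0.0164, 0.0625]
eef_rot: [0.754, 0.657, -0.001, 0.001]
ft_force: [-0.7, -5.5, 2.7]
width: 0.0215
grip_force: 55.0
```

Emit:
{"fn": "arm_command", "kwargs": {"steps": [{"slide":[0.0001,0.0005,0],"rot":[0,0,0],"grip":0},{"slide":[0,0.0005,0],"rot":[0,0,0],"grip":0},{"slide":[0.0001,0.0005,0],"rot":[0,0,0],"grip":0},{"slide":[0,0.0004,0],"rot":[0,0,0],"grip":0},{"slide":[0.0001,0.0004,0],"rot":[0,0,0],"grip":0},{"slide":[0,0.0004,0],"rot":[0,0,0],"grip":0},{"slide":[0.0001,0,0],"rot":[0,0,0],"grip":0},{"slide":[0,0,0],"rot":[0,0,0],"grip":0}]}}

```text
time: 32.1
ee_pos: [0.6135, 0.0191, 0.0625]
eef_rot: [0.754, 0.657, -0.001, 0.001]
ft_force: [-0.8, -6.3, 1.6]
width: 0.0214
grip_force: 55.0
```

```bash
python3 -c "
from h import *
print(sensors.read_state()['ee_pos'],sensors.read_state()['ft_force'])"
```

```text
[0.61347569 0.01910668 0.06251757] [-0.82208907 -6.27921628  1.63768571]
```

Emit:
{"fn": "arm_command", "kwargs": {"steps": [{"slide":[0.0001,0.0005,0],"rot":[0,0,0],"grip":0},{"slide":[0,0.0005,0],"rot":[0,0,0],"grip":0},{"slide":[0.0001,0.0005,0],"rot":[0,0,0],"grip":0},{"slide":[0,0.0004,0],"rot":[0,0,0],"grip":0},{"slide":[0.0001,0.0004,0],"rot":[0,0,0],"grip":0},{"slide":[0,0.0004,0],"rot":[0,0,0],"grip":0},{"slide":[0.0001,0,0],"rot":[0,0,0],"grip":0},{"slide":[0,0,0],"rot":[0,0,0],"grip":0}]}}

```text
time: 33.1
ee_pos: [0.6139, 0.0218, 0.0625]
eef_rot: [0.754, 0.657, -0.001, 0.001]
ft_force: [-1.3, -4.4, 2.4]
width: 0.0217
grip_force: 55.0
```

Emit:
{"fn": "arm_command", "kwargs": {"steps": [{"slide":[0.0001,0.0005,0],"rot":[0,0,0],"grip":0},{"slide":[0,0.0005,0],"rot":[0,0,0],"grip":0},{"slide":[0.0001,0.0005,0],"rot":[0,0,0],"grip":0},{"slide":[0,0.0004,0],"rot":[0,0,0],"grip":0},{"slide":[0.0001,0.0004,0],"rot":[0,0,0],"grip":0},{"slide":[0,0.0004,0],"rot":[0,0,0],"grip":0},{"slide":[0.0001,0,0],"rot":[0,0,0],"grip":0},{"slide":[0,0,0],"rot":[0,0,0],"grip":0}]}}

```text
time: 34.1
ee_pos: [0.6142, 0.0246, 0.0625]
eef_rot: [0.754, 0.657, -0.001, 0.001]
ft_force: [-1.5, -5.5, 3.0]
width: 0.0213
grip_force: 55.0
```

Emit:
{"fn": "arm_command", "kwargs": {"steps": [{"slide":[0.0001,0.0005,0],"rot":[0,0,0],"grip":0},{"slide":[0,0.0005,0],"rot":[0,0,0],"grip":0},{"slide":[0.0001,0.0005,0],"rot":[0,0,0],"grip":0},{"slide":[0,0.0004,0],"rot":[0,0,0],"grip":0},{"slide":[0.0001,0.0004,0],"rot":[0,0,0],"grip":0},{"slide":[0,0.0004,0],"rot":[0,0,0],"grip":0},{"slide":[0.0001,0,0],"rot":[0,0,0],"grip":0},{"slide":[0,0,0],"rot":[0,0,0],"grip":0}]}}

```text
time: 35.1
ee_pos: [0.6146, 0.0272, 0.0625]
eef_rot: [0.754, 0.657, -0.001, 0.001]
ft_force: [-1.8, -5.4, 2.8]
width: 0.0216
grip_force: 55.0
```

Emit:
{"fn": "arm_command", "kwargs": {"steps": [{"slide":[0.0001,0.0005,0],"rot":[0,0,0],"grip":0},{"slide":[0,0.0005,0],"rot":[0,0,0],"grip":0},{"slide":[0.0001,0.0005,0],"rot":[0,0,0],"grip":0},{"slide":[0,0.0004,0],"rot":[0,0,0],"grip":0},{"slide":[0.0001,0.0004,0],"rot":[0,0,0],"grip":0},{"slide":[0,0.0004,0],"rot":[0,0,0],"grip":0},{"slide":[0.0001,0,0],"rot":[0,0,0],"grip":0},{"slide":[0,0,0],"rot":[0,0,0],"grip":0}]}}

```text
time: 36.1
ee_pos: [0.615, 0.0299, 0.0625]
eef_rot: [0.754, 0.657, -0.001, 0.001]
ft_force: [-1.1, -5.7, 3.6]
width: 0.0218
grip_force: 55.0
```

Emit:
{"fn": "arm_command", "kwargs": {"steps": [{"slide":[0.0001,0.0005,0],"rot":[0,0,0],"grip":0},{"slide":[0,0.0005,0],"rot":[0,0,0],"grip":0},{"slide":[0.0001,0.0005,0],"rot":[0,0,0],"grip":0},{"slide":[0,0.0004,0],"rot":[0,0,0],"grip":0},{"slide":[0.0001,0.0004,0],"rot":[0,0,0],"grip":0},{"slide":[0,0.0004,0],"rot":[0,0,0],"grip":0},{"slide":[0.0001,0,0],"rot":[0,0,0],"grip":0},{"slide":[0,0,0],"rot":[0,0,0],"grip":0}]}}

```text
time: 37.1
ee_pos: [0.6154, 0.0322, 0.0625]
eef_rot: [0.754, 0.657, -0.001, 0.001]
ft_force: [-2.3, -6.2, 4.0]
width: 0.0214
grip_force: 55.0
```

Emit:
{"fn": "arm_command", "kwargs": {"steps": [{"slide":[0.0001,0.0004,0],"rot":[0,0,0],"grip":0},{"slide":[0,0.0004,0],"rot":[0,0,0],"grip":0},{"slide":[0.0001,0.0004,0],"rot":[0,0,0],"grip":0},{"slide":[0,0.0003,0],"rot":[0,0,0],"grip":0},{"slide":[0,0,0],"rot":[0,0,0],"grip":0},{"slide":[0,0,0],"rot":[0,0,0],"grip":0},{"slide":[0,0,0],"rot":[0,0,0],"grip":0},{"slide":[0,0,0],"rot":[0,0,0],"grip":0}]}}

```text
time: 38.1
ee_pos: [0.6154, 0.0322, 0.0625]
eef_rot: [0.755, 0.656, -0.002, 0.001]
ft_force: [-3.6, -10.3, 5.9]
width: 0.0217
grip_force: 55.0
```

Contact: the tool has stopped at y = 0.0322 and the force rose to 10.3 N, of which about 5 N is on the nut. Pressing to about 8 N on the nut, or 13.5 N in total.

Emit:
{"fn": "arm_command", "kwargs": {"steps": [{"slide":[-0.0002,0.0003,0],"rot":[0,0,0],"grip":0},{"slide":[-0.0002,0.0003,0],"rot":[0,0,0],"grip":0},{"slide":[0,0.0003,0],"rot":[0,0,0],"grip":0},{"slide":[0,0.0002,0],"rot":[0,0,0],"grip":0},{"slide":[0,0,0],"rot":[0,0,0],"grip":0},{"slide":[0,0,0],"rot":[0,0,0],"grip":0},{"slide":[0,0,0],"rot":[0,0,0],"grip":0},{"slide":[0,0,0],"rot":[0,0,0],"grip":0}]}}

```text
time: 39.1
ee_pos: [0.6154, 0.0323, 0.0625]
eef_rot: [0.755, 0.656, -0.002, 0.002]
ft_force: [-2.9, -12.3, 4.6]
width: 0.0213
grip_force: 55.0
```

Emit:
{"fn": "arm_command", "kwargs": {"steps": [{"slide":[0,0.0002,0],"rot":[0,0,0],"grip":0},{"slide":[0,0.0002,0],"rot":[0,0,0],"grip":0},{"slide":[0,0.0002,0],"rot":[0,0,0],"grip":0},{"slide":[0,0,0],"rot":[0,0,0],"grip":0},{"slide":[0,0,0],"rot":[0,0,0],"grip":0},{"slide":[0,0,0],"rot":[0,0,0],"grip":0},{"slide":[0,0,0],"rot":[0,0,0],"grip":0},{"slide":[0,0,0],"rot":[0,0,0],"grip":0}]}}

```text
time: 40.1
ee_pos: [0.6153, 0.0323, 0.0625]
eef_rot: [0.755, 0.656, -0.003, 0.002]
ft_force: [-2.7, -13.9, 5.7]
width: 0.0215
grip_force: 55.0
```

About 14 N in total, so about 8 N on the nut, held for over a second. Unloading, then opening.

Emit:
{"fn": "arm_command", "kwargs": {"steps": [{"slide":[0,-0.001,0],"rot":[0,0,0],"grip":0},{"slide":[0,-0.001,0],"rot":[0,0,0],"grip":0},{"slide":[-0.0003,-0.001,0.0003],"rot":[0,0,0],"grip":0},{"slide":[-0.0003,-0.0005,0.0003],"rot":[0,0,0],"grip":0},{"slide":[0,0,0],"rot":[0,0,0],"grip":0},{"slide":[0,0,0],"rot":[0,0,0],"grip":0},{"slide":[0,0,0],"rot":[0,0,0],"grip":0},{"slide":[0,0,0],"rot":[0,0,0],"grip":0}]}}

```text
time: 41.1
ee_pos: [0.615, 0.0322, 0.0626]
eef_rot: [0.754, 0.657, -0.001, 0.001]
ft_force: [2.8, -4.9, -2.8]
width: 0.0217
grip_force: 55.0
```

Emit:
{"fn": "arm_command", "kwargs": {"newtons": 10, "steps": [{"slide":[0.0003,-0.0005,-0.0002],"rot":[0,0,0],"grip":0},{"slide":[0,-0.0005,0],"rot":[0,0,0],"grip":0},{"slide":[0,0,0],"rot":[0,0,0],"grip":0.2},{"slide":[0,0,0],"rot":[0,0,0],"grip":0.35},{"slide":[0,0,0],"rot":[0,0,0],"grip":0.5},{"slide":[0,0,0],"rot":[0,0,0],"grip":0.6},{"slide":[0,0,0],"rot":[0,0,0],"grip":0.6},{"slide":[0,0,0],"rot":[0,0,0],"grip":0.6}]}}

```text
time: 42.1
ee_pos: [0.615, 0.0335, 0.0631]
eef_rot: [0.754, 0.657, 0.0, -0.0]
ft_force: [-0.3, -0.5, -0.2]
width: 0.0516
grip_force: 0.0
```

Emit:
{"fn": "arm_command", "kwargs": {"steps": [{"slide":[0,0,0],"rot":[0,0,0],"grip":0.6},{"slide":[0,0,0.01],"rot":[0,0,0],"grip":0.6},{"slide":[0,0,0.02],"rot":[0,0,0],"grip":0.6},{"slide":[0,0,0.03],"rot":[0,0,0],"grip":0.6},{"slide":[0,0,0.03],"rot":[0,0,0],"grip":0.6},{"slide":[0,-0.03,0.02],"rot":[0,0,0],"grip":0.6},{"slide":[0,-0.03,0],"rot":[0,0,0],"grip":0.6},{"slide":[0,0,0],"rot":[0,0,0],"grip":0.6}]}}

```text
time: 43.1
ee_pos: [0.6155, -0.0298, 0.1747]
eef_rot: [0.755, 0.656, 0.0, 0.001]
ft_force: [-0.5, 0.5, 0.1]
width: 0.0523
grip_force: 0.0
```

```bash
python3 - <<'E'
from h import *
s=sensors.read_state();print(s['time'],s['ee_pos'],s['width'],s['ft_force'])
w=eyes.camera('wrist');t=eyes.camera('side');save(w,'w11');save(t,'s11')
for q in (w,t): print([(np.round(r['bbox']),round(r['conf'],2)) for r in eyes.look_for('sensor',q)[:5]])
print('expected block top',proj(w,[.6153,.0325,.1345]),proj(t,[.6153,.0325,.1345]),'shoulder',proj(t,[.6153,.0325,.085]))
cv2.imwrite('pics/v11.png',np.hstack([w['pixels'][0:330,180:560,::-1],cv2.resize(t['pixels'][90:200,320:440,::-1],(380,348),interpolation=2)[:330]]))
E
```

```text
43.1 [ 0.61550585 -0.02980353  0.17465809] 0.05230074993422506 [-0.49218197  0.49008682  0.12199897]
[(array([288., 112., 329., 142.]), 0.98), (array([ 52.,  54., 141.,  98.]), 0.94), (array([162.,  44., 221.,  91.]), 0.84), (array([  0.,  73.,  75., 119.]), 0.58)]
[(array([231., 143., 250., 181.]), 0.97), (array([267., 140., 282., 177.]), 0.76), (array([359., 139., 382., 176.]), 0.62), (array([312., 139., 327., 176.]), 0.61)]
expected block top [305.79813757 128.43377999] [374.06598864 139.4215596 ] shoulder [372.02341891 159.9009031 ]
```

```bash
python3 - <<'E'
import cv2,numpy as np
a=cv2.imread('pics/w11.png')
m=(a.min(2)>225).astype(np.uint8)
n,l,st,c=cv2.connectedComponentsWithStats(m)
for i in range(1,n):
    if st[i,4]>60: print(st[i],np.round(c[i],1))
E
```

```text
[300   0  16  25 374] [307.9  12.1]
[350   9   6  64 333] [352.6  40.9]
[ 162   42   61   47 1309] [195.7  65.4]
[   0   50  139   66 4371] [65.2 83.2]
[ 286  110   44  141 3211] [309.5 174.2]
[ 137  172   73   52 1247] [182.3 190.3]
[635 189   5  43 125] [637.7 215.4]
```

```bash
python3 -c "
from h import *
print(order.close_job())"
```

```text
the job is handed in; nothing more can be done
None
```

The sensor is clipped onto the pipe, was seated with 16 N, then slid up to the gland nut, pressed there with an estimated 8 N, and released. I handed the job in at about 43 s; it returned no verdict. The last camera check showed the sensor where expected. The first two grasps slipped because the fingertips sit about 34 mm above the reported TCP, which nudged the sensor a few mm on the bench before the third held.

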